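# Hang the rotor key on the drop-flap peg

### The job

Take the rotor key with the yellow handle out of the blue holder block and hang it by its eye on the steel peg of the grey stand: gently push the eye along the peg past the red drop flap until it meets the brass collar and the flap falls behind it. Then, still holding the key, pull it lightly back towards you against the fallen flap to check that it is caught, and let go, leaving it hanging freely. Do not force anything and do not disturb the beaker, film box or marker.

Things in the scene. Friction and masses are not known exactly. Their poses are not given: they have to be found in the camera images.
- key: loose rotor key, 150 mm tall, 0.10 to 0.21 kg, upright in the holder. Origin: centre of its lowest end; z up, x normal to its plate. From below: round shank 10 mm thick, z 0 to 36 mm; flange 26 mm wide, z 36 to 41; steel plate with the eye, 5 mm thick (x), 34 mm wide (y), z 41 to 107; yellow handle with black bands. Same both ways round; balanced below the eye
- eye (a point): centre of the key's eye, 78 mm above its lowest end; axes as the key's. The eye is a rectangular hole right through the plate along x, 17 mm wide (y) and 24 mm high (z)
- grip (a point): middle of the key's yellow handle, 131 mm above the key's lowest end, on its axis; the handle is 16 mm (x) by 22 mm (y) by 43 mm high
- holder: fixed blue block 70 x 70 x 45 mm; the key's shank stands in a 14 mm wide, 40 mm deep round hole in the middle of its top and the flange rests on the top, so the key must be lifted 37 mm to come free. Origin at the centre of its underside
- stand: fixed grey stand. Origin on the bench below the front face of its black clamp head; z up, x level, along the peg into the clamp. Base plate 10 mm thick, x -70 to +50 mm, y -43 to +43 mm; post and clamp head, 36 mm wide, at x 0 to 28 mm, reach to z 164 mm; thumbscrew on the -y side
- peg_line (a point): where the peg's axis leaves the clamp head, 150 mm above the bench; axes as the stand's. The level steel peg, 12 mm thick with a round end, sticks out along -x; its end is 52 to 78 mm from here, unknown, different every time. A brass collar 28 mm wide is fixed on the peg, front face 38 mm behind the end: the eye goes no further. Find the collar by feel
- flap (a joint): red gravity flap, hinged on the peg's axis 8 mm behind its end, 25 mm long, foot 11 mm wide, 7 mm thick. 0 = hangs down (cannot swing outward); to 1.45 rad as the pushed eye lifts it inward. With the eye centred on the peg it falls (within 0.5 s) only in the plate's last 5 mm before the collar; the plate drawn back about 21 mm from the collar then meets it
- beaker_2: small empty beaker, 55 mm wide and 68 mm high, standing near the stand; bystander. Origin under its centre
- film_box: cardboard box 56 x 118 x 56 mm; bystander. Origin under its centre
- marker_2: red and black marker pen lying on the bench, 136 mm long; bystander

How it is judged:
On the way, in this order (a step that is already met when the one before it is completed fails the run):
1. the eye, on the peg, lifts the flap (value of joint flap above 0.5 rad and distance between eye and peg_line below 0.09 m), for 0.05 s.
2. with the flap fallen behind the eye, the key is pulled back against it with at least 1.5 N (value of joint flap below 0.2 rad and contact force between key and flap above 1.5 N and distance between eye and peg_line below 0.09 m), for 0.1 s.
At the end, for the whole second after the job is handed in: the key hangs by its eye on the peg behind the fallen flap (flap under 0.2 rad), its eye within 8 mm sideways of the peg's axis and 0 to 12 mm below it, tilted less than 20 degrees, at rest (under 0.05 m/s) and released (value of joint flap below 0.2 rad and x of eye in the frame of peg_line between -0.073 and -0.008 m and y of eye in the frame of peg_line between -0.008 and 0.008 m and z of eye in the frame of peg_line between -0.012 and 0 m and angle between key's own z axis and vertical below 0.35 rad and linear speed of key below 0.05 m/s); the robot touches nothing.
It fails at once if the key is pressed against the stand, peg, collar or flap with more than 18 N (contact force between key and stand above 18 N).
It fails at once if the beaker is moved more than 30 mm (distance of beaker_2 from where it was at the start of the episode above 0.03 m).
It fails at once if the film box is moved more than 30 mm (distance of film_box from where it was at the start of the episode above 0.03 m).
It fails at once if the marker is moved more than 30 mm (distance of marker_2 from where it was at the start of the episode above 0.03 m).
It also fails if it takes over 51 s, if anything falls off the work surface, if the arm or the gripper's body presses on something with over 40 N, if the wrist force passes 120 N, or if a joint passes its speed limit or range.

### The arm

A 6-joint arm with a two-finger parallel gripper is mounted at the origin on a cart in front of the work surface, level with it; the furniture and walls round the work are solid. World frame = base frame: x ahead of the robot, y to its left, z up, the work surface at z = 0. Lengths are in m, angles in rad, forces in N, time in s.
With the tool pointing down it reaches from about 0.3 to 0.875 m from the base axis. Payload 6.4 kg.
Tool frame: the origin (TCP) lies on the centre line of the jaws, within the pads' length; the fingertips stand 17 mm ahead of it and the grasp point (between the pads) lies 2 mm behind it; z points along the fingers, x is the direction in which the jaws open and shut, and the axes are right-handed (so a half turn about z gives the same grasp; the last joint's range is limited). The gripper opens to 85 mm and grips with 20 to 120 N. Pads are 22 mm wide; open, the fingers measure 114 mm over their backs; the gripper's body (76 mm by 85 mm) begins 54 mm behind the grasp point. The pads swing forward as they close: fully open they stand 13 mm farther back than shut.
Start: joints at [-1.533, 0.181, 1.607, -0, 1.354, -0.206], TCP at [0.139, -0.558, 0.248] pointing down, gripper open.
Joint ranges: [-2.99, 2.99], [-0.89, 2.07], [0.3, 2.58], [-1.14, 4.28], [0, 2.63], [-3.12, 3.12]. Speed limits (rad/s): [2.57, 2.57, 3.01, 3.14, 3.14, 3.14].

### API

Orientations are given as a unit quaternion [w, x, y, z].
In Python, from bench import ctrl gives the robot as it stands.
- The arm moves only by the tool servo_tool, never from a script. Its argument "increments" is text: rows parted by semicolons, each of 5 numbers parted by spaces: the shift along the tool's x, y, z in cm, then the turn about the tool's z in rad, then the opening, from 0 (shut) to 1 (fully open). In form: dx dy dz yaw gripper; .... A call has 1 to 10 rows; each row shifts and turns the commanded pose from where the row before left it, along the tool's axes as they then stand; what a row does not reach is not made up. A row lasts 1/8 s, in which the tool goes at most 62.5 mm and 10.7 degrees, less where a joint would pass 70% of its speed; a pose out of reach is approached as far as the arm can. A call is refused whole if a number of a shift passes 6.25 or a number of a turn 0.188, either way. A call with a gripper value outside its range is refused whole. The fingers move at their own pace and stop on an object; the grip force is fixed at half the most. Time passes only in rows, so rows that do not move let the fingers close. It gives the time, the measured TCP pose, the force and the opening at its end, in the units of the state.
- ctrl.get_obs(): the state, without advancing time (a new reading comes with each control period).
- ctrl.camera(name): name is "scene" or "top"; returns (picture, depth): 400x640x3 uint8, red, green, blue; 400x640 float32, m along the optical axis (not along the pixel's ray), 0 where there is no reading.
- ctrl.camera_params(name): a dict with "mtx" (3x3 intrinsics, pixels), "position" and "attitude" of the camera in the world. Camera axes: x right, y down, z forward; pixel columns grow to the right and rows downward; lengths in m; the calibration is good to about 2 mm. A picture is of the moment at which its call begins. camera_params takes no time and is no camera call.
- ctrl.hand_in(): hands the job in, once; it reports no verdict.
The state is a dict: "time_s": time; "q": joint angles; "dq": joint speeds; "joint_efforts": joint torques, N m; "eef_pos": TCP position; "eef_rot": TCP orientation; "wrist_force": force on the tool from outside, world axes, zero at the start; "torque": the same for the moment, N m; "opening": opening from 0.0 (shut) to 1.0 (fully open).
Only numpy, scipy, OpenCV 4.12 (cv2) and the standard library are available. Lean on these libraries where they do the work, as an engineer would, in place of code of your own. Each camera call takes 0.05 s, during which the arm holds its last target.

## Working session

There is one attempt and no reset: what is moved stays moved. The work goes in short steps, Python scripts to look and compute and a tool call to move; the robot and the scene stay as the last step left them, time stands still between calls to the robot, and variables do not carry over. Pictures are saved under pics/ and viewed, and the job is handed in when it is done.

Besides the shell and the picture viewer there is one more tool, called after ">>>" as name(argument=value, ...) on one line, values as JSON. servo_tool: Moves the arm, as the interface text tells. Its arguments: {"type":"object","properties":{"increments":{"type":"string"}},"required":["increments"]}

```bash
mkdir -p pics; cat > h.py <<'E'
from bench import ctrl
import numpy as np, cv2
from scipy.spatial.transform import Rotation as R
def snap(n,f):
    im,d=ctrl.camera(n); np.savez(f'pics/{f}.npz',im=im,d=d); cv2.imwrite(f'pics/{f}.png',im[:,:,::-1]); return im,d
def cam(n):
    p=ctrl.camera_params(n); K=np.array(p['mtx']); a=np.array(p['attitude'],float)
    M=a if a.shape==(3,3) else R.from_quat([a[1],a[2],a[3],a[0]]).as_matrix()
    return K,np.array(p['position']),M
def ray(n,u,v):
    K,p,M=cam(n); r=M@np.linalg.inv(K)@np.array([u,v,1.]); return p,r
def plane(n,u,v,z):
    p,r=ray(n,u,v); return p+r*(z-p[2])/r[2]
def pt(n,u,v,d):
    p,r=ray(n,u,v); return p+r*d
def proj(n,X):
    K,p,M=cam(n); c=K@(M.T@(np.array(X)-p)); return c[:2]/c[2]
E
python3 - <<'E'
from h import *
for n in('scene','top'):
    snap(n,n+'0'); print(n,ctrl.camera_params(n))
o=ctrl.get_obs(); print(o)
E
```

```text
scene {'mtx': array([[431.29121215,   0.        , 321.5904847 ],
       [  0.        , 431.29121215, 203.78143867],
       [  0.        ,   0.        ,   1.        ]]), 'position': array([-0.2696296 ,  0.45795443,  0.57911658]), 'attitude': array([ 0.27121127, -0.45678356,  0.71912742, -0.44793859])}
top {'mtx': array([[367.36957624,   0.        , 326.46428372],
       [  0.        , 367.36957624, 203.29165161],
       [  0.        ,   0.        ,   1.        ]]), 'position': array([0.44204644, 0.05584894, 1.06730614]), 'attitude': array([ 0.03601716, -0.70142522,  0.71025803, -0.04731763])}
{'time_s': 0.1, 'q': array([-1.53330486e+00,  1.81491254e-01,  1.60791578e+00,  2.15147249e-05,
        1.35378538e+00, -2.06305921e-01]), 'dq': array([ 8.63671796e-05, -1.08947854e-03, -2.13754371e-03,  7.82388558e-04,
       -1.83962026e-03,  8.39403095e-04]), 'joint_efforts': array([ 6.36398454e-04, -4.45872688e+01, -3.52237058e+01, -3.84842915e-04,
        4.08922759e-03, -9.67404823e-07]), 'eef_pos': array([ 0.13880092, -0.55751181,  0.24745668]), 'eef_rot': array([-6.18043445e-04,  7.87840130e-01, -6.15879281e-01, -5.07874643e-04]), 'wrist_force': array([ 0.2500532 , -0.32402304, -1.14042953]), 'torque': array([ 0.01343319, -0.01778505,  0.00174909]), 'opening': 0.9988331094241002}
```

View pics/scene0.png

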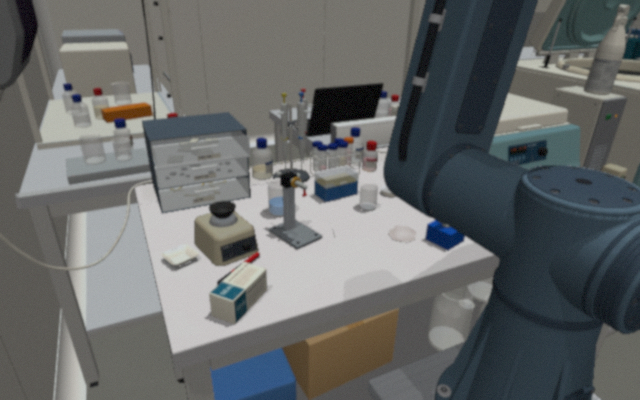

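View pics/top0.png

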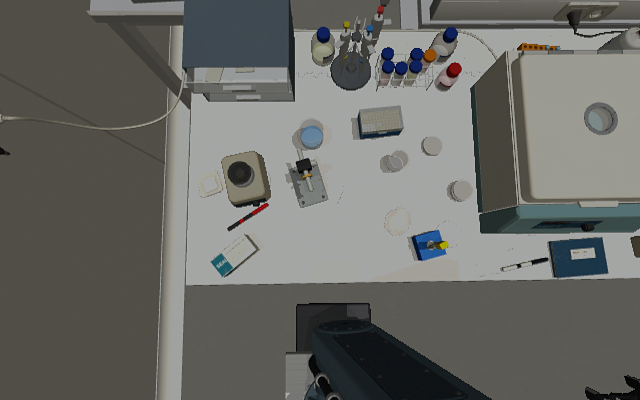

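```bash
python3 - <<'E'
from h import *
t=np.load('pics/top0.npz'); im,d=t['im'],t['d']
a=cv2.resize(im[140:220,270:345],None,fx=8,fy=8,interpolation=cv2.INTER_CUBIC)
b=cv2.resize(im[220:270,400:465],None,fx=9,fy=9,interpolation=cv2.INTER_CUBIC)
cv2.imwrite('pics/ta.png',a[:,:,::-1]);cv2.imwrite('pics/tb.png',b[:,:,::-1])
s=np.load('pics/scene0.npz')['im']
c=cv2.resize(s[160:255,250:340],None,fx=6,fy=6,interpolation=cv2.INTER_CUBIC);cv2.imwrite('pics/sa.png',c[:,:,::-1])
print(proj('top',[0,0,0]),proj('top',[.139,-.558,.248]))
for u,v in[(306,170),(307,183),(309,200),(428,244),(443,245),(311,135),(234,254),(248,216)]:
    print(u,v,pt('top',u,v,d[v,u]).round(3))
E
```

```text
[343.04399157 408.68213685] [608.61896129 385.22446027]
306 170 [0.635 0.091 0.155]
307 183 [0.602 0.089 0.154]
309 200 [0.577 0.089 0.01 ]
428 244 [ 0.446 -0.241  0.047]
443 245 [ 0.443 -0.247  0.157]
311 135 [0.766 0.081 0.027]
234 254 [0.426 0.292 0.058]
248 216 [0.533 0.264 0.01 ]
```

View pics/ta.png

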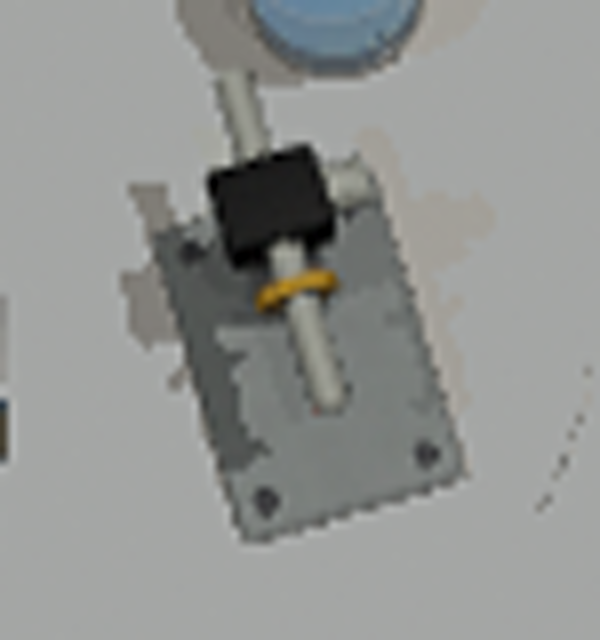

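View pics/tb.png

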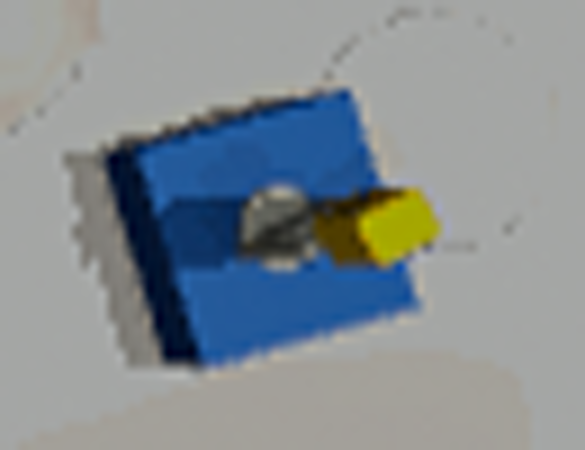

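View pics/sa.png

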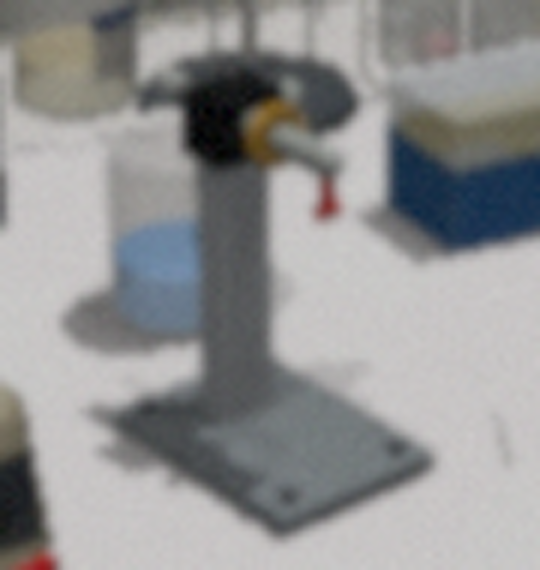

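```bash
cat >> h.py <<'E'
def st():
    o=ctrl.get_obs(); q=o['eef_rot']; M=R.from_quat([q[1],q[2],q[3],q[0]]).as_matrix()
    return o,np.array(o['eef_pos']),M
def show():
    o,p,M=st(); print('t',o['time_s'],'p',p.round(4),'toolx yaw',np.degrees(np.arctan2(M[1,0],M[0,0])).round(2),'z',M[:,2].round(3),'F',np.round(o['wrist_force'],2),'T',np.round(o['torque'],2),'op',round(o['opening'],3),'q',np.round(o['q'],2))
def to(X):
    o,p,M=st(); print('need cm',(M.T@(np.array(X)-p)*100).round(2))
E
python3 - <<'E'
from h import *
show(); to([.40,-.37,.33])
t=np.load('pics/top0.npz'); im,d=t['im'],t['d']
hsv=cv2.cvtColor(im,cv2.COLOR_RGB2HSV)
# base plate corners (zoom ta)
for n,(u,v) in dict(c1=(150,222),c2=(245,540),c3=(465,475),c4=(365,165)).items():
    print(n,plane('top',270+(u+.5)/8-.5,140+(v+.5)/8-.5,.01).round(4))
for n,(u,v) in dict(end=(328,408),peg1=(325,395),peg2=(303,310),root=(287,245),col=(297,290),rod0=(238,80),rod1=(257,150)).items():
    print(n,plane('top',270+(u+.5)/8-.5,140+(v+.5)/8-.5,.15).round(4))
for n,(u,v) in dict(a=(410,188),b=(440,235),c=(385,268),dd=(357,222)).items():
    print(n,plane('top',400+(u+.5)/9-.5,220+(v+.5)/9-.5,.159).round(4))
for n,(u,v) in dict(a=(350,90),b=(420,305),c=(205,365),dd=(135,150)).items():
    print('hold',n,plane('top',400+(u+.5)/9-.5,220+(v+.5)/9-.5,.045).round(4))
E
```

```text
t 0.1 p [ 0.1388 -0.5575  0.2475] toolx yaw -76.03 z [-0.     0.002 -1.   ] F [ 0.25 -0.32 -1.14] T [ 0.01 -0.02  0.  ] op 0.999 q [-1.53  0.18  1.61  0.    1.35 -0.21]
need cm [-11.9  -29.88  -8.23]
c1 [0.6746 0.1484 0.01  ]
c2 [0.5571 0.1142 0.01  ]
c3 [0.5799 0.0344 0.01  ]
c4 [0.6951 0.0695 0.01  ]
end [0.5834 0.0801 0.15  ]
peg1 [0.5876 0.081  0.15  ]
peg2 [0.6149 0.0878 0.15  ]
root [0.6359 0.0927 0.15  ]
col [0.6214 0.0896 0.15  ]
rod0 [0.6897 0.108  0.15  ]
rod1 [0.6668 0.102  0.15  ]
a [ 0.4537 -0.2516  0.159 ]
b [ 0.4407 -0.2592  0.159 ]
c [ 0.432  -0.2436  0.159 ]
dd [ 0.4446 -0.2365  0.159 ]
hold a [ 0.4856 -0.273   0.045 ]
hold b [ 0.4192 -0.2914  0.045 ]
hold c [ 0.4019 -0.2241  0.045 ]
hold dd [ 0.4679 -0.2053  0.045 ]
```

>>> servo_tool(increments="-1.2 -3 -0.8 0 1;-1.2 -3 -0.8 0 1;-1.2 -3 -0.8 0 1;-1.2 -3 -0.8 0 1;-1.2 -3 -0.8 0 1;-1.2 -3 -0.8 0 1;-1.2 -3 -0.8 0 1;-1.2 -3 -0.8 0 1;-1.2 -3 -0.8 0 1;-1.2 -3 -0.8 0 1")

```text
time_s: 1.35
eef_pos: [0.4016, -0.3682, 0.3281]
eef_rot: [-0.0, 0.788, -0.616, -0.0]
wrist_force: [0.3, -0.4, -0.4]
opening: 1.004
```

>>> servo_tool(increments="0 0 0 -0.185 1;0 0 0 -0.185 1;0 0 0 -0.185 1;0 0 0 -0.185 1;0 0 0 -0.185 1;0 0 0 -0.185 1;0 0 0 -0.185 1;0 0 0 -0.185 1;0 0 0 -0.185 1;0 0 0 -0.185 1")

```text
time_s: 2.6
eef_pos: [0.4008, -0.3689, 0.3277]
eef_rot: [-0.001, 0.965, 0.261, -0.0]
wrist_force: [1.1, -0.8, -1.2]
opening: 1.005
```

```bash
python3 - <<'E'
from h import *
im,d=snap('top','top1'); s,ds=snap('scene','scene1'); show()
cv2.imwrite('pics/tb1.png',cv2.resize(im[210:280,395:475],None,fx=9,fy=9,interpolation=cv2.INTER_CUBIC)[:,:,::-1])
u,v=proj('scene',[.443,-.248,.1]).astype(int); print(u,v)
cv2.imwrite('pics/sb1.png',cv2.resize(s[v-45:v+45,u-45:u+45],None,fx=6,fy=6,interpolation=cv2.INTER_CUBIC)[:,:,::-1])
E
```

```text
t 2.7 p [ 0.4008 -0.3689  0.3278] toolx yaw 30.04 z [-0.001  0.001 -1.   ] F [-0.75  0.08  0.24] T [-0.01  0.01 -0.01] op 1.001 q [-0.96  0.06  1.58  0.    1.5  -1.49]
449 205
```

View pics/tb1.png

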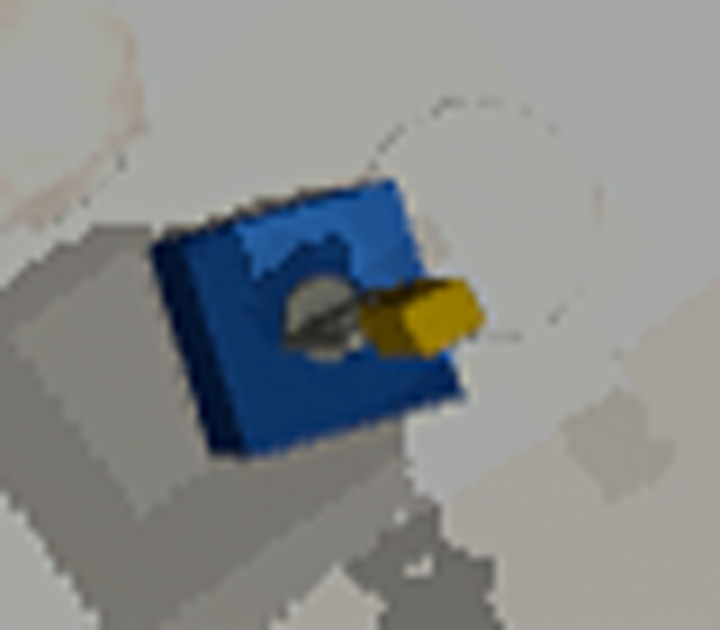

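View pics/sb1.png

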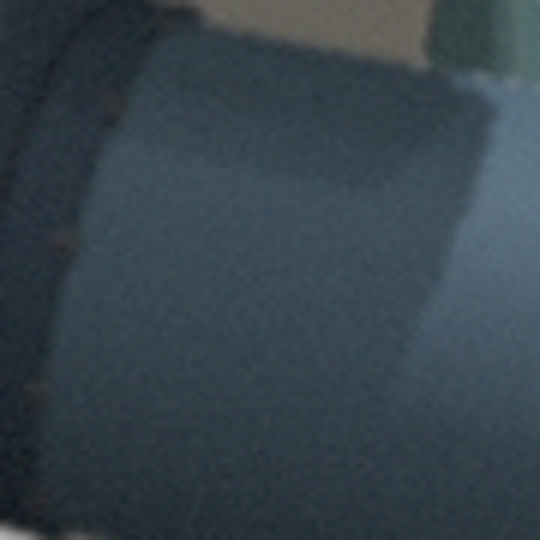

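>>> servo_tool(increments="1.8 -3.2 -0.5 0 1;1.8 -3.2 -0.5 0 1;1.8 -3.2 -0.5 0 1;1.8 -3.2 -0.5 0 1;1.8 -3.2 -0.5 0 1;1.8 -3.2 -0.5 0 1;1.8 -3.2 -0.5 0 1;1.8 -3.2 -0.5 0 1;1.8 -3.2 -0.5 0 1;1.8 -3.2 -0.5 0 1")

```text
time_s: 3.95
eef_pos: [0.3968, -0.0008, 0.3784]
eef_rot: [-0.0, 0.967, 0.256, 0.0]
wrist_force: [0.2, 0.4, -0.2]
opening: 0.998
```

```bash
python3 - <<'E'
from h import *
s,ds=snap('scene','scene2'); show()
u,v=proj('scene',[.443,-.248,.1]).astype(int); print(u,v)
cv2.imwrite('pics/sb2.png',cv2.resize(s[v-45:v+45,u-45:u+45],None,fx=6,fy=6,interpolation=cv2.INTER_CUBIC)[:,:,::-1])
E
```

```text
t 4.0 p [0.3967 0.0024 0.3792] toolx yaw 29.84 z [ 0.001  0.002 -1.   ] F [-1.66  2.86 -0.68] T [0.11 0.04 0.05] op 1.002 q [-0.3  -0.33  1.82  0.    1.64 -0.82]
449 205
```

View pics/sb2.png

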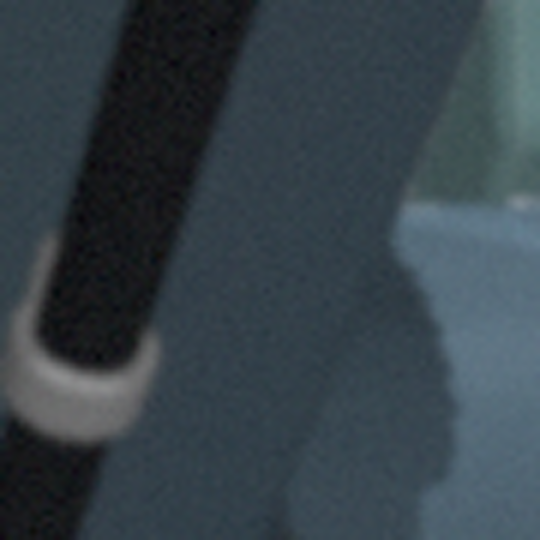

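View pics/scene2.png

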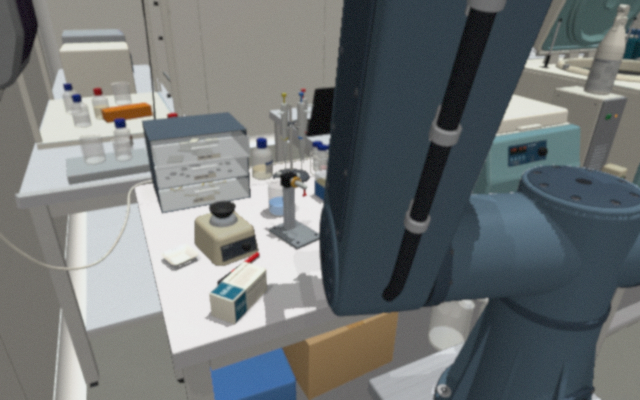

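```bash
python3 - <<'E'
from h import *
def tri(a,b):
    p,r=ray('top',*a);q,s=ray('scene',*b); r/=np.linalg.norm(r);s/=np.linalg.norm(s)
    k=np.linalg.lstsq(np.c_[r,-s],q-p,rcond=None)[0]; A=p+k[0]*r;B=q+k[1]*s
    return ((A+B)/2).round(4),(A-B).round(4)
T=lambda u,v:(270+(u+.5)/8-.5,140+(v+.5)/8-.5)
S=lambda u,v:(250+(u+.5)/6-.5,160+(v+.5)/6-.5)
print('end',tri(T(327,403),S(337,162))); print('col',tri(T(297,290),S(272,130)))
# key: yellow mask in top1 bright
for f in('top0','top1'):
    t=np.load(f'pics/{f}.npz'); im,d=t['im'],t['d']
    h=cv2.cvtColor(im,cv2.COLOR_RGB2HSV)
    m=cv2.inRange(h,(22,120,150 if f=='top0' else 120),(35,255,255)); m[:215]=0;m[265:]=0;m[:,:420]=0;m[:,465:]=0
    ys,xs=np.nonzero(m); print(f,len(xs),np.median(d[ys,xs]))
    (c,sz,a)=cv2.minAreaRect(np.c_[xs,ys].astype(np.float32)); print(c,sz,a,plane('top',xs.mean(),ys.mean(),.159).round(4), pt('top',xs.mean(),ys.mean(),np.median(d[ys,xs])).round(4))
    # flange/plate centre
X=[.4437,-.2485]
print(proj('top',X+[.045+.005]),proj('top',X+[.159]))
to([.4432,-.248,.26])
E
```

```text
end (array([0.5841, 0.0791, 0.1519]), array([0.0013, 0.0026, 0.0003]))
col (array([0.621 , 0.0897, 0.1524]), array([-0.0002, -0.0004, -0.0001]))
top0 46 0.90753114
(443.7000427246094, 244.9000244140625) (5.81377649307251, 7.602630615234375) 63.43495178222656 [ 0.4433 -0.2477  0.159 ] [ 0.4433 -0.2478  0.1586]
top1 45 0.90816444
(443.60003662109375, 244.7000274658203) (5.366562843322754, 7.602630615234375) 63.43495178222656 [ 0.4435 -0.2477  0.159 ] [ 0.4435 -0.248   0.158 ]
[430.94734911 244.76498044] [444.08448827 244.51567332]
need cm [-8.45 24.05 11.87]
```

>>> servo_tool(increments="-0.84 2.4 1.19 0 1;-0.84 2.4 1.19 0 1;-0.84 2.4 1.19 0 1;-0.84 2.4 1.19 0 1;-0.84 2.4 1.19 0 1;-0.84 2.4 1.19 0 1;-0.84 2.4 1.19 0 1;-0.84 2.4 1.19 0 1;-0.84 2.4 1.19 0 1;-0.84 2.4 1.19 0 1")

```text
time_s: 5.25
eef_pos: [0.4441, -0.2528, 0.2586]
eef_rot: [-0.0, 0.967, 0.256, -0.0]
wrist_force: [-0.2, 0.5, -0.3]
opening: 0.999
```

```bash
python3 - <<'E'
from h import *
im,d=snap('top','top3');show(); to([.4434,-.2479,.139])
cv2.imwrite('pics/tb3.png',cv2.resize(im[190:290,385:495],None,fx=6,fy=6,interpolation=cv2.INTER_CUBIC)[:,:,::-1])
E
```

```text
t 5.3 p [ 0.4438 -0.255   0.257 ] toolx yaw 29.64 z [-0.002 -0.    -1.   ] F [-1.43 -1.49 -1.55] T [-0.1   0.05 -0.08] op 0.999 q [-0.75  0.03  1.75 -0.    1.36 -1.27]
need cm [ 0.34 -0.63 11.8 ]
```

View pics/tb3.png

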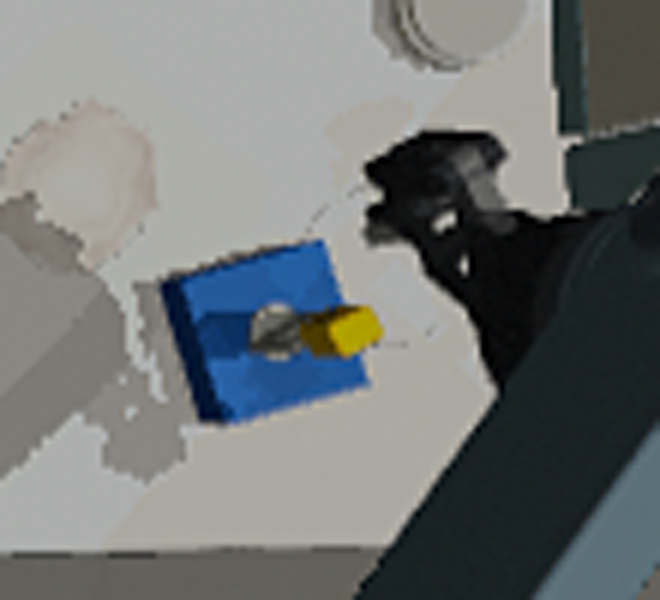

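>>> servo_tool(increments="0.3 -0.6 1 0 1;0 0 1 0 1;0 0 1 0 1;0 0 1 0 1;0 0 1 0 1;0 0 1 0 1;0 0 0 0 1;0 0 0 0 1")

```text
time_s: 6.3
eef_pos: [0.4439, -0.2453, 0.1995]
eef_rot: [0.0, 0.966, 0.258, 0.0]
wrist_force: [-0.2, 0.3, -0.0]
opening: 1.003
```

```bash
python3 - <<'E'
from h import *
im,d=snap('top','top4');show(); to([.4434,-.2479,.139])
cv2.imwrite('pics/tb4.png',cv2.resize(im[190:290,385:495],None,fx=6,fy=6,interpolation=cv2.INTER_CUBIC)[:,:,::-1])
E
```

```text
t 6.35 p [ 0.444  -0.2454  0.1997] toolx yaw 29.96 z [ 0. -0. -1.] F [-0.16 -0.08 -0.29] T [-0.03 -0.01  0.02] op 0.999 q [-0.74  0.08  1.82 -0.    1.24 -1.26]
need cm [-0.18  0.18  6.07]
```

View pics/tb4.png

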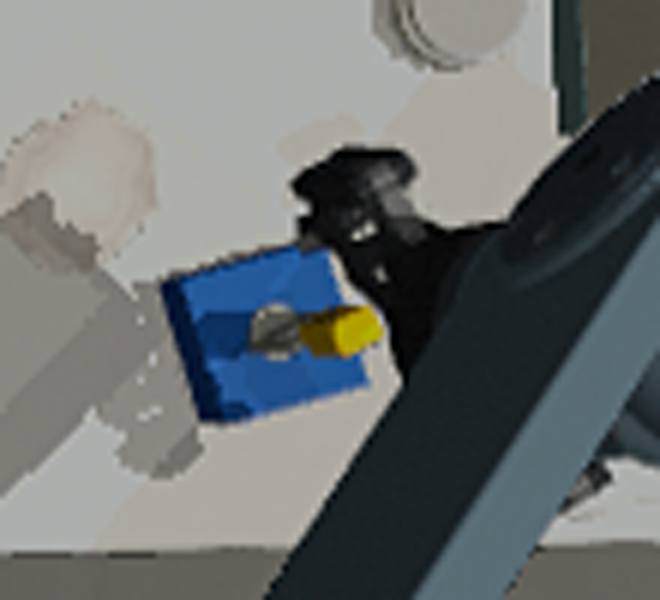

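>>> servo_tool(increments="-0.18 0.18 1 0 1;0 0 1 0 1;0 0 1 0 1;0 0 1 0 1;0 0 1 0 1;0 0 1.05 0 1;0 0 0 0 1;0 0 0 0 1")

```text
time_s: 7.35
eef_pos: [0.4433, -0.2478, 0.139]
eef_rot: [0.0, 0.966, 0.259, 0.0]
wrist_force: [-0.3, -0.3, -0.5]
opening: 0.999
```

```bash
python3 - <<'E'
from h import *
im,d=snap('top','top5');show(); to([.4434,-.2479,.139])
cv2.imwrite('pics/tb5.png',cv2.resize(im[190:290,385:495],None,fx=6,fy=6,interpolation=cv2.INTER_CUBIC)[:,:,::-1])
E
```

```text
t 7.4 p [ 0.4434 -0.2479  0.1392] toolx yaw 29.97 z [ 0.001 -0.    -1.   ] F [ 0.29 -0.16 -1.21] T [ 0.05 -0.01  0.04] op 1.0 q [-0.74  0.16  1.87 -0.    1.11 -1.27]
need cm [0.   0.   0.02]
```

View pics/tb5.png

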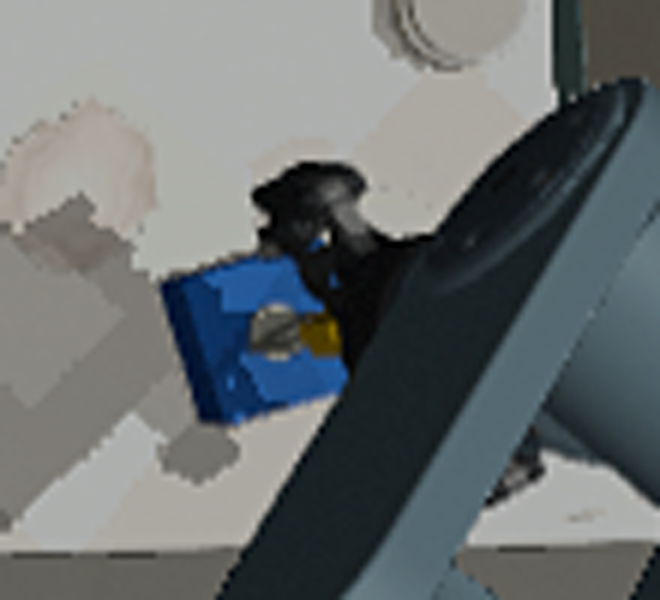

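Fingers straddle the handle. Close.

>>> servo_tool(increments="0 0 0 0 0.5;0 0 0 0 0.3;0 0 0 0 0.1;0 0 0 0 0;0 0 0 0 0;0 0 0 0 0;0 0 0 0 0")

```text
time_s: 8.28
eef_pos: [0.4433, -0.2476, 0.1389]
eef_rot: [0.0, 0.966, 0.259, 0.0]
wrist_force: [0.5, 1.7, 1.7]
opening: 0.18
```

```bash
python3 - <<'E'
from h import *
show()
E
```

```text
t 8.275 p [ 0.4433 -0.2476  0.1389] toolx yaw 29.97 z [ 0. -0. -1.] F [0.49 1.67 1.68] T [ 0.26 -0.16  0.01] op 0.18 q [-0.74  0.16  1.87  0.    1.11 -1.27]
```

>>> servo_tool(increments="0 0 -0.5 0 0;0 0 -1 0 0;0 0 -1 0 0;0 0 -1.2 0 0;0 0 -1.5 0 0;0 0 -1.5 0 0;0 0 -1.5 0 0;0 0 -1.8 0 0;0 0 -1 0 0;0 0 0 0 0")

```text
time_s: 9.52
eef_pos: [0.4435, -0.248, 0.2498]
eef_rot: [0.001, 0.966, 0.259, 0.001]
wrist_force: [0.6, 0.2, -1.5]
opening: 0.178
```

```bash
python3 - <<'E'
from h import *
im,d=snap('top','top6');show()
cv2.imwrite('pics/tb6.png',cv2.resize(im[190:290,385:495],None,fx=6,fy=6,interpolation=cv2.INTER_CUBIC)[:,:,::-1])
t=np.radians(15.8);e=np.array([np.cos(t),np.sin(t),0]); c=np.array([.621,.0895,0])
print('approach', c-e*.09)
to(list((c-e*.09)[:2])+[.245])
E
```

```text
t 9.575 p [ 0.4431 -0.2477  0.2489] toolx yaw 29.96 z [ 0. -0. -1.] F [-0.7  -0.68 -1.56] T [ 0.01 -0.    0.06] op 0.175 q [-0.74  0.03  1.77  0.    1.34 -1.27]
approach [0.53440038 0.06499478 0.        ]
need cm [ 23.52 -22.53   0.39]
```

View pics/tb6.png

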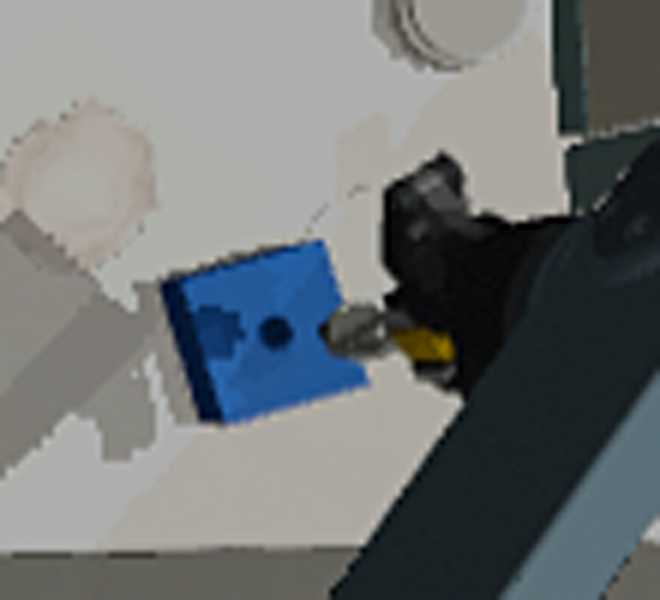

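>>> servo_tool(increments="1.3 -1.3 0 0 0;2.5 -2.4 0 0 0;2.8 -2.7 0 0 0;2.8 -2.7 0 0 0;2.8 -2.7 0 0 0;2.8 -2.7 0 0 0;2.8 -2.7 0 0 0;2.8 -2.7 0 0 0;2 -1.7 0 0 0;0.9 -0.9 0.4 0 0")

```text
time_s: 10.82
eef_pos: [0.534, 0.0668, 0.2442]
eef_rot: [-0.0, 0.966, 0.26, -0.0]
wrist_force: [0.3, -0.4, -1.5]
opening: 0.177
```

>>> servo_tool(increments="0 0 0 0.125 0;0 0 0 0.12 0;0 0 0 0 0;0 0 0 0 0")

```text
time_s: 11.32
eef_pos: [0.534, 0.0646, 0.2444]
eef_rot: [-0.0, 0.99, 0.14, -0.0]
wrist_force: [-0.0, -0.6, -1.2]
opening: 0.178
```

```bash
python3 - <<'E'
from h import *
im,d=snap('top','top7');s,ds=snap('scene','scene7');show()
to([.5344,.065,.202])
cv2.imwrite('pics/tb7.png',cv2.resize(im[140:230,270:380],None,fx=7,fy=7,interpolation=cv2.INTER_CUBIC)[:,:,::-1])
cv2.imwrite('pics/sb7.png',cv2.resize(s[140:250,250:370],None,fx=6,fy=6,interpolation=cv2.INTER_CUBIC)[:,:,::-1])
E
```

```text
t 11.425 p [0.5342 0.0645 0.2446] toolx yaw 15.99 z [-0. -0. -1.] F [-0.46 -0.84 -1.59] T [0.02 0.01 0.01] op 0.179 q [-0.1   0.1   1.7  -0.    1.34 -0.38]
need cm [ 0.03 -0.04  4.26]
```

View pics/tb7.png

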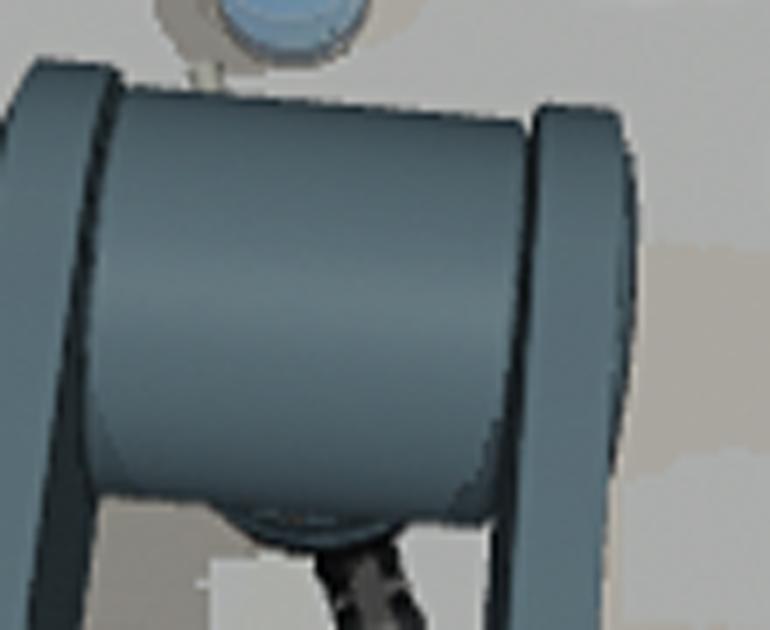

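View pics/sb7.png

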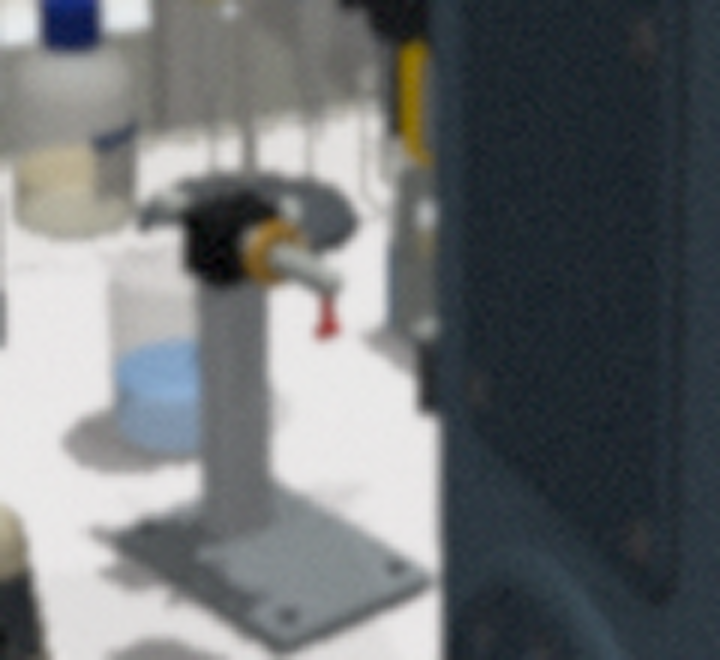

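>>> servo_tool(increments="0 0 0.8 0 0;0 0 1.2 0 0;0 0 1.2 0 0;0 0 1 0 0;0 0 0 0 0")

```text
time_s: 12.05
eef_pos: [0.5336, 0.0647, 0.2014]
eef_rot: [-0.0, 0.99, 0.139, -0.001]
wrist_force: [0.2, -0.5, -1.8]
opening: 0.18
```

```bash
python3 - <<'E'
from h import *
im,d=[np.load('pics/top0.npz')[k] for k in('im','d')]
K,p,M=cam('top')
vv,uu=np.mgrid[140:215,270:345]; D=d[140:215,270:345]
P=p+((np.stack([uu,vv,np.ones_like(uu)],-1)@np.linalg.inv(K).T)*D[...,None])@M.T
m=(P[...,2]>.135)&(P[...,2]<.175)
for r in range(75):
    xs=np.nonzero(m[r])[0]
    if len(xs): 
        c=plane('top',270+xs.mean(),140+r,.15); print(140+r,len(xs),xs.min()+270,xs.max()+270,c[:2].round(4),P[r,xs,2].max().round(3))
E
python3 - <<'E'
from h import *
s,ds=snap('scene','scene8');show();to([.5344,.065,.202])
cv2.imwrite('pics/sb8.png',cv2.resize(s[140:250,250:370],None,fx=6,fy=6,interpolation=cv2.INTER_CUBIC)[:,:,::-1])
E
```

```text
149 4 297 300 [0.6912 0.1101] 0.158
150 5 297 301 [0.6886 0.1088] 0.157
151 5 297 301 [0.686  0.1088] 0.155
152 5 297 301 [0.6834 0.1088] 0.156
153 5 298 302 [0.6807 0.1063] 0.156
154 5 298 302 [0.6781 0.1063] 0.158
155 5 298 302 [0.6755 0.1063] 0.157
156 4 299 302 [0.6729 0.105 ] 0.157
157 5 299 303 [0.6703 0.1038] 0.158
158 7 299 308 [0.6676 0.0991] 0.162
159 10 299 308 [0.665  0.0974] 0.165
160 13 300 314 [0.6623 0.0899] 0.165
161 20 296 315 [0.6597 0.0924] 0.167
162 20 296 315 [0.6571 0.0924] 0.166
163 20 296 315 [0.6545 0.0924] 0.166
164 21 296 316 [0.6519 0.0912] 0.168
165 20 296 315 [0.6493 0.0925] 0.165
166 16 297 312 [0.6468 0.095 ] 0.165
167 15 297 311 [0.6442 0.0963] 0.167
168 15 297 311 [0.6416 0.0963] 0.166
169 14 298 311 [0.639  0.0951] 0.165
170 13 298 310 [0.6364 0.0963] 0.164
171 10 298 307 [0.6339 0.1002] 0.161
172 10 298 307 [0.6313 0.1002] 0.157
173 8 299 308 [0.6287 0.097 ] 0.157
174 8 304 311 [0.626  0.0875] 0.163
175 9 304 312 [0.6234 0.0863] 0.164
176 9 303 311 [0.6209 0.0888] 0.163
177 8 302 309 [0.6183 0.0927] 0.161
178 8 302 309 [0.6158 0.0927] 0.156
179 5 306 310 [0.6131 0.0864] 0.155
180 5 306 310 [0.6106 0.0864] 0.155
181 5 306 310 [0.608  0.0864] 0.157
182 5 306 310 [0.6054 0.0864] 0.157
183 5 307 311 [0.6028 0.0839] 0.157
184 5 307 311 [0.6003 0.0839] 0.156
185 5 307 311 [0.5977 0.084 ] 0.156
186 5 308 312 [0.5951 0.0815] 0.155
187 5 308 312 [0.5926 0.0815] 0.155
188 5 308 312 [0.59   0.0815] 0.157
189 4 309 312 [0.5874 0.0803] 0.157
190 4 309 312 [0.5849 0.0803] 0.155
191 2 310 311 [0.5823 0.0803] 0.152
t 12.1 p [0.5341 0.0647 0.2022] toolx yaw 15.93 z [-0.001  0.    -1.   ] F [-0.84 -0.26 -0.93] T [-0.   -0.06 -0.02] op 0.175 q [-0.1   0.15  1.74 -0.    1.25 -0.38]
need cm [ 0.04 -0.02  0.02]
```

View pics/sb8.png

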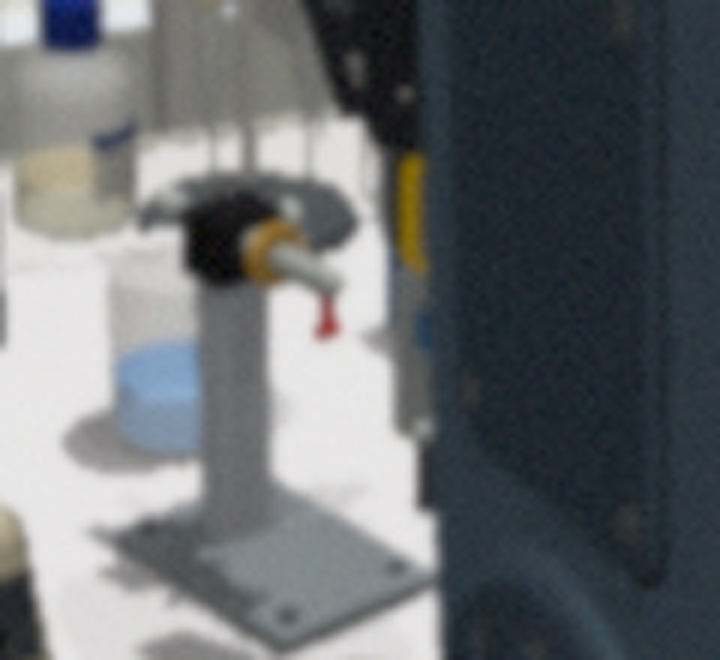

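>>> servo_tool(increments="0.6 0 0 0 0;0.8 0 0 0 0;0.8 0 0 0 0;0.8 0 0 0 0;0.8 0 0 0 0;0.2 0 0 0 0;0 0 0 0 0")

```text
time_s: 12.98
eef_pos: [0.5728, 0.0757, 0.2026]
eef_rot: [-0.0, 0.99, 0.139, -0.0]
wrist_force: [0.6, -0.2, -0.8]
opening: 0.18
```

```bash
python3 - <<'E'
from h import *
s,ds=snap('scene','scene9');show()
cv2.imwrite('pics/sb9.png',cv2.resize(s[140:240,260:360],None,fx=7,fy=7,interpolation=cv2.INTER_CUBIC)[:,:,::-1])
E
```

```text
t 13.025 p [0.5726 0.0757 0.2026] toolx yaw 15.93 z [-0.  0. -1.] F [-0.63  0.02 -0.95] T [ 0.07  0.01 -0.03] op 0.18 q [-0.07  0.23  1.64 -0.    1.27 -0.35]
```

View pics/sb9.png

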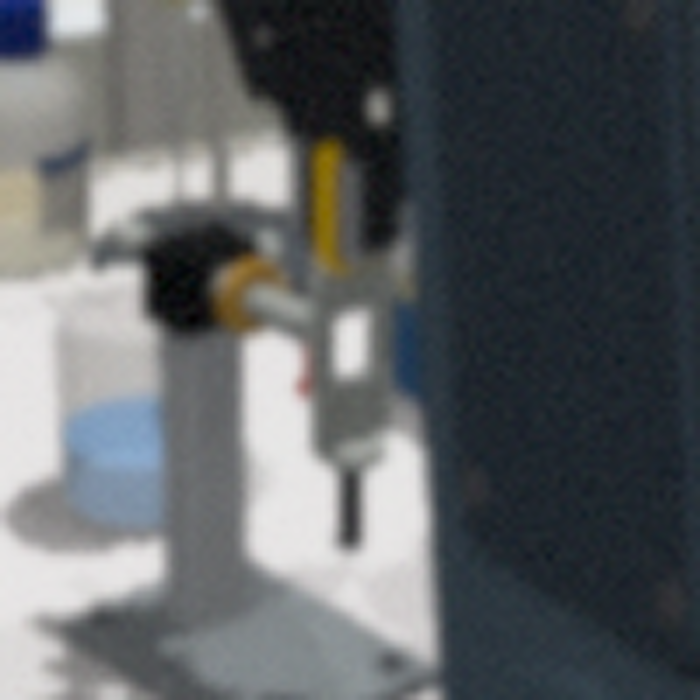

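```bash
python3 - <<'E'
from h import *
Z=lambda X:((proj('scene',X)-[260,140]+.5)*7).round(1)
print('eye pred',Z([.5726,.0757,.1506]),'meas 351 343')
print('key bottom',Z([.5726,.0757,.0726]),'meas 348 545')
e=np.array([np.cos(np.radians(16.1)),np.sin(np.radians(16.1)),0]);o=np.array([.6003,.0839,.15])
for x in(-.028,-.018,0,.02): print(x,Z(o+e*x))
# measured peg at zoom (300,312),(262,293)
for dz in(0,.002): print('flap foot',dz,Z(o+e*(-.0105)+[0,0,-.023+dz]))
E
```

```text
eye pred [342.5 343.9] meas 351 343
key bottom [341.3 546.8] meas 348 545
-0.028 [340.4 344.8]
-0.018 [321.3 335.3]
0 [287.6 318.4]
0.02 [251.1 300. ]
flap foot 0 [307.2 388.9]
flap foot 0.002 [307.2 383.7]
```

>>> servo_tool(increments="0.2 0 0 0 0;0.2 0 0 0 0;0.2 0 0 0 0;0.2 0 0 0 0;0.2 0 0 0 0;0.1 0 0 0 0;0.1 0 0 0 0")

```text
time_s: 13.9
eef_pos: [0.5844, 0.0789, 0.2028]
eef_rot: [-0.0, 0.99, 0.139, -0.0]
wrist_force: [0.2, 0.7, -0.8]
opening: 0.183
```

```bash
python3 - <<'E'
from h import *
s,ds=snap('scene','scene10');show()
cv2.imwrite('pics/sb10.png',cv2.resize(s[150:230,280:350],None,fx=8,fy=8,interpolation=cv2.INTER_CUBIC)[:,:,::-1])
E
```

```text
t 13.95 p [0.5845 0.079  0.2028] toolx yaw 15.93 z [ 0.  0. -1.] F [-0.25 -0.26 -0.7 ] T [-0.01 -0.04  0.01] op 0.181 q [-0.07  0.26  1.61  0.    1.27 -0.34]
```

View pics/sb10.png

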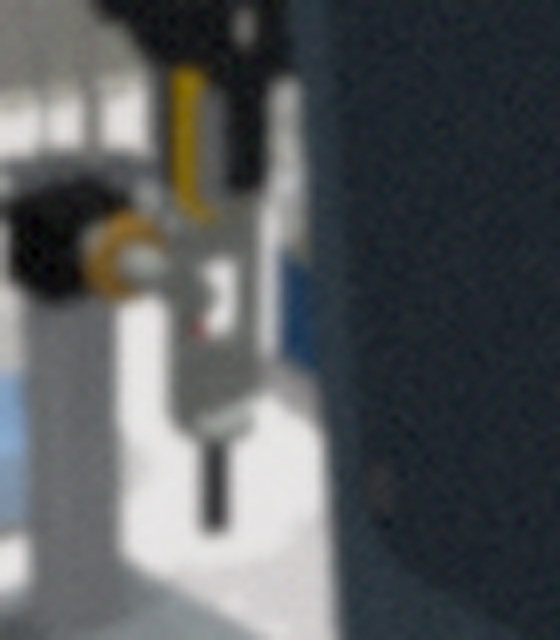

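>>> servo_tool(increments="0.1 0 0 0 0;0.15 0 0 0 0;0.15 0 0 0 0;0.15 0 0 0 0;0.15 0 0 0 0;0.1 0 0 0 0;0 0 0 0 0")

```text
time_s: 14.82
eef_pos: [0.592, 0.0812, 0.2028]
eef_rot: [-0.0, 0.99, 0.139, -0.0]
wrist_force: [-0.3, -0.4, -0.6]
opening: 0.176
```

```bash
python3 - <<'E'
from h import *
s,ds=snap('scene','scene11');show()
cv2.imwrite('pics/sb11.png',cv2.resize(s[150:230,280:350],None,fx=8,fy=8,interpolation=cv2.INTER_CUBIC)[:,:,::-1])
E
```

```text
t 14.875 p [0.592  0.0811 0.2028] toolx yaw 15.93 z [-0. -0. -1.] F [ 0.06 -0.21 -1.42] T [0.01 0.06 0.  ] op 0.179 q [-0.06  0.27  1.59 -0.    1.28 -0.34]
```

View pics/sb11.png

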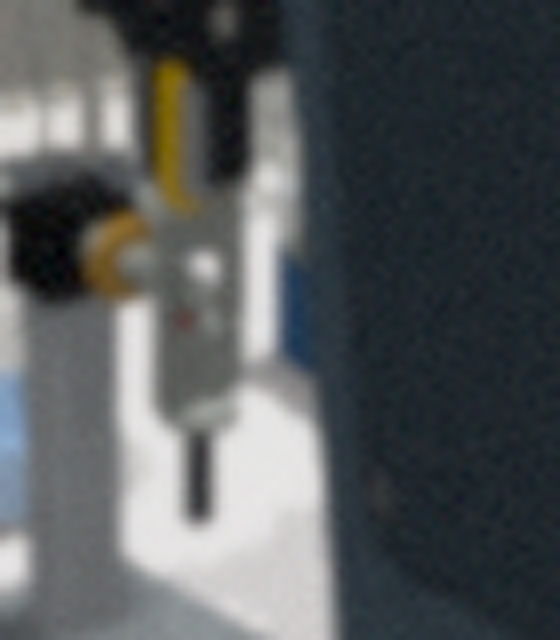

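>>> servo_tool(increments="0.15 0 0 0 0;0.15 0 0 0 0;0.2 0 0 0 0;0.2 0 0 0 0;0.2 0 0 0 0;0.2 0 0 0 0;0.2 0 0 0 0;0.1 0 0 0 0;0 0 0 0 0")

```text
time_s: 16.0
eef_pos: [0.6056, 0.085, 0.2028]
eef_rot: [-0.0, 0.99, 0.139, 0.0]
wrist_force: [0.1, 0.5, -1.8]
opening: 0.177
```

```bash
python3 - <<'E'
from h import *
s,ds=snap('scene','scene12');show()
cv2.imwrite('pics/sb12.png',cv2.resize(s[150:230,280:350],None,fx=8,fy=8,interpolation=cv2.INTER_CUBIC)[:,:,::-1])
E
```

```text
t 16.05 p [0.6056 0.085  0.2028] toolx yaw 15.93 z [ 0.  0. -1.] F [-0.08  0.01 -1.74] T [ 0.01  0.04 -0.04] op 0.179 q [-0.05  0.3   1.55  0.    1.28 -0.33]
```

View pics/sb12.png

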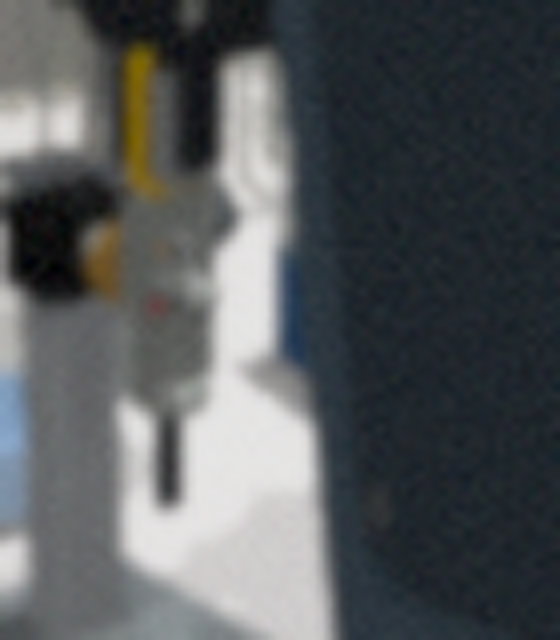

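>>> servo_tool(increments="0.1 0 0 0 0;0.15 0 0 0 0;0.15 0 0 0 0;0.15 0 0 0 0;0.15 0 0 0 0;0.1 0 0 0 0;0 0 0 0 0;0 0 0 0 0")

```text
time_s: 17.05
eef_pos: [0.6133, 0.0872, 0.2028]
eef_rot: [-0.0, 0.99, 0.139, 0.0]
wrist_force: [0.8, 0.3, -2.1]
opening: 0.18
```

```bash
python3 - <<'E'
from h import *
show()
E
```

```text
t 17.05 p [0.6133 0.0872 0.2028] toolx yaw 15.93 z [ 0.  0. -1.] F [ 0.76  0.31 -2.09] T [ 0.07 -0.12  0.  ] op 0.18 q [-0.05  0.32  1.53  0.    1.29 -0.33]
```

>>> servo_tool(increments="0.1 0 0 0 0;0.1 0 0 0 0;0 0 0 0 0")

```text
time_s: 17.42
eef_pos: [0.6152, 0.0877, 0.2029]
eef_rot: [0.0, 0.99, 0.139, 0.0]
wrist_force: [-0.1, 0.1, -1.7]
opening: 0.181
```

>>> servo_tool(increments="0.1 0 0 0 0;0 0 0 0 0")

```text
time_s: 17.68
eef_pos: [0.6161, 0.088, 0.2028]
eef_rot: [0.0, 0.99, 0.139, 0.0]
wrist_force: [-0.2, 0.6, -1.7]
opening: 0.181
```

```bash
python3 - <<'E'
from h import *
show()
E
```

```text
t 17.675 p [0.6161 0.088  0.2028] toolx yaw 15.93 z [ 0. -0. -1.] F [-0.16  0.56 -1.75] T [0.08 0.01 0.03] op 0.181 q [-0.05  0.33  1.52 -0.    1.29 -0.33]
```

>>> servo_tool(increments="0.1 0 0 0 0;0 0 0 0 0")

```text
time_s: 17.92
eef_pos: [0.6171, 0.0883, 0.2028]
eef_rot: [-0.0, 0.99, 0.139, 0.0]
wrist_force: [-0.4, -0.7, -1.6]
opening: 0.18
```

>>> servo_tool(increments="0.05 0 0 0 0;0 0 0 0 0")

```text
time_s: 18.18
eef_pos: [0.6175, 0.0884, 0.2028]
eef_rot: [-0.0, 0.99, 0.139, -0.0]
wrist_force: [0.6, 0.1, -1.4]
opening: 0.181
```

>>> servo_tool(increments="0.05 0 0 0 0;0 0 0 0 0")

```text
time_s: 18.42
eef_pos: [0.6177, 0.0885, 0.2028]
eef_rot: [0.0, 0.99, 0.139, -0.0]
wrist_force: [-0.5, 0.3, -0.1]
opening: 0.183
```

```bash
python3 - <<'E'
from h import *
s,ds=snap('scene','scene13');show()
cv2.imwrite('pics/sb13.png',cv2.resize(s[150:230,280:350],None,fx=8,fy=8,interpolation=cv2.INTER_CUBIC)[:,:,::-1])
E
```

```text
t 18.475 p [0.6178 0.0885 0.2028] toolx yaw 15.93 z [-0.001 -0.    -1.   ] F [-1.68 -0.54 -0.16] T [-0.06  0.4  -0.02] op 0.176 q [-0.05  0.33  1.52 -0.    1.29 -0.33]
```

View pics/sb13.png

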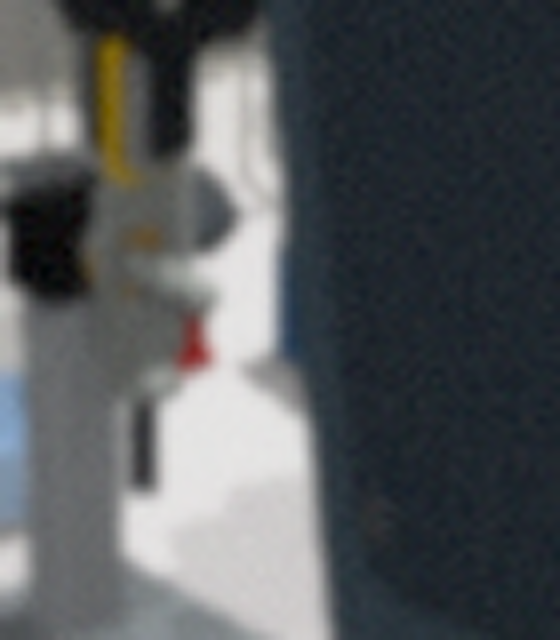

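>>> servo_tool(increments="-0.15 0 0 0 0;-0.2 0 0 0 0;-0.25 0 0 0 0;-0.25 0 0 0 0;-0.25 0 0 0 0;-0.25 0 0 0 0;-0.2 0 0 0 0;-0.15 0 0 0 0;0 0 0 0 0")

```text
time_s: 19.6
eef_pos: [0.6016, 0.0839, 0.2028]
eef_rot: [0.0, 0.99, 0.139, 0.0]
wrist_force: [-0.0, 0.8, -1.3]
opening: 0.184
```

>>> servo_tool(increments="-0.1 0 0 0 0;-0.05 0 0 0 0;-0.05 0 0 0 0;0 0 0 0 0")

```text
time_s: 20.1
eef_pos: [0.5997, 0.0833, 0.2028]
eef_rot: [-0.0, 0.99, 0.139, 0.0]
wrist_force: [0.3, 0.1, -0.4]
opening: 0.181
```

```bash
python3 - <<'E'
from h import *
show()
E
```

```text
t 20.1 p [0.5997 0.0833 0.2028] toolx yaw 15.93 z [ 0.  0. -1.] F [ 0.29  0.06 -0.37] T [-0.02 -0.01 -0.  ] op 0.181 q [-0.06  0.29  1.57  0.    1.28 -0.34]
```

>>> servo_tool(increments="-0.1 0 0 0 0;0 0 0 0 0")

```text
time_s: 20.35
eef_pos: [0.5987, 0.083, 0.2028]
eef_rot: [-0.0, 0.99, 0.139, -0.0]
wrist_force: [0.2, -0.6, -0.3]
opening: 0.177
```

>>> servo_tool(increments="-0.1 0 0 0 0;0 0 0 0 0")

```text
time_s: 20.6
eef_pos: [0.5977, 0.0827, 0.2028]
eef_rot: [0.0, 0.99, 0.139, -0.0]
wrist_force: [0.9, -0.0, -0.8]
opening: 0.172
```

```bash
python3 - <<'E'
from h import *
show()
E
```

```text
t 20.6 p [0.5977 0.0827 0.2028] toolx yaw 15.93 z [-0. -0. -1.] F [ 0.9  -0.01 -0.76] T [-0.01 -0.03 -0.04] op 0.172 q [-0.06  0.29  1.58 -0.    1.28 -0.34]
```

>>> servo_tool(increments="-0.05 0 0 0 0;0 0 0 0 0")

```text
time_s: 20.85
eef_pos: [0.5973, 0.0826, 0.2028]
eef_rot: [-0.0, 0.99, 0.139, 0.0]
wrist_force: [-0.5, -1.0, -1.9]
opening: 0.178
```

>>> servo_tool(increments="-0.05 0 0 0 0;0 0 0 0 0")

```text
time_s: 21.1
eef_pos: [0.597, 0.0825, 0.2028]
eef_rot: [-0.0, 0.99, 0.139, 0.0]
wrist_force: [0.9, 0.0, -1.4]
opening: 0.182
```

```bash
python3 - <<'E'
from h import *
s,ds=snap('scene','scene14');show()
cv2.imwrite('pics/sb14.png',cv2.resize(s[150:230,280:350],None,fx=8,fy=8,interpolation=cv2.INTER_CUBIC)[:,:,::-1])
E
```

```text
t 21.15 p [0.597  0.0825 0.2029] toolx yaw 15.93 z [ 0.  0. -1.] F [ 1.53  0.17 -1.71] T [ 0.1  -0.17  0.02] op 0.178 q [-0.06  0.28  1.58  0.    1.28 -0.34]
```

View pics/sb14.png

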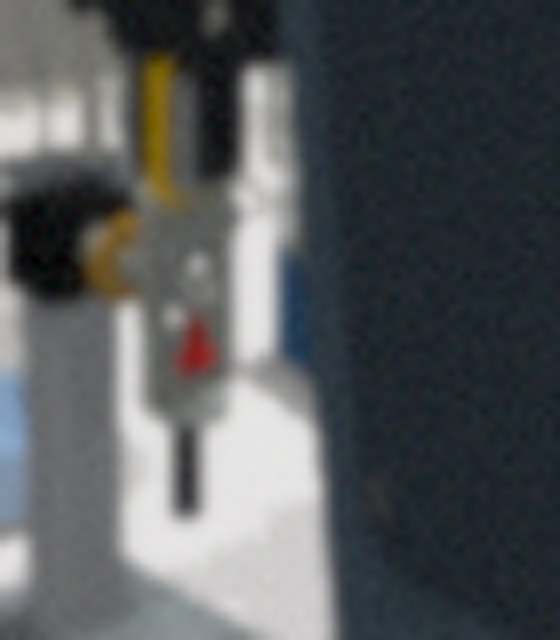

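>>> servo_tool(increments="-0.05 0 0 0 0;0 0 0 0 0")

```text
time_s: 21.4
eef_pos: [0.5967, 0.0824, 0.2029]
eef_rot: [-0.0, 0.99, 0.139, 0.001]
wrist_force: [2.2, 1.0, -3.1]
opening: 0.176
```

>>> servo_tool(increments="-0.05 0 0 0 0;0 0 0 0 0")

```text
time_s: 21.65
eef_pos: [0.5964, 0.0824, 0.2029]
eef_rot: [-0.0, 0.99, 0.139, 0.001]
wrist_force: [5.2, 2.5, -3.9]
opening: 0.179
```

```bash
python3 - <<'E'
from h import *
show()
E
```

```text
t 21.65 p [0.5964 0.0824 0.2029] toolx yaw 15.93 z [ 0.001  0.    -1.   ] F [ 5.16  2.49 -3.91] T [ 0.41 -1.1   0.02] op 0.179 q [-0.06  0.28  1.58  0.    1.28 -0.34]
```

>>> servo_tool(increments="0 0 0 0 0;0 0 0 0 0;0 0 0 0 0")

```text
time_s: 22.02
eef_pos: [0.5964, 0.0824, 0.2029]
eef_rot: [-0.0, 0.99, 0.139, 0.001]
wrist_force: [5.2, 1.7, -3.7]
opening: 0.176
```

```bash
python3 - <<'E'
from h import *
s,ds=snap('scene','scene15');show()
cv2.imwrite('pics/sb15.png',cv2.resize(s[150:230,280:350],None,fx=8,fy=8,interpolation=cv2.INTER_CUBIC)[:,:,::-1])
E
```

```text
t 22.075 p [0.5964 0.0824 0.2029] toolx yaw 15.93 z [ 0.001  0.    -1.   ] F [ 5.45  2.19 -4.07] T [ 0.44 -1.11  0.02] op 0.182 q [-0.06  0.28  1.58  0.    1.28 -0.34]
```

View pics/sb15.png

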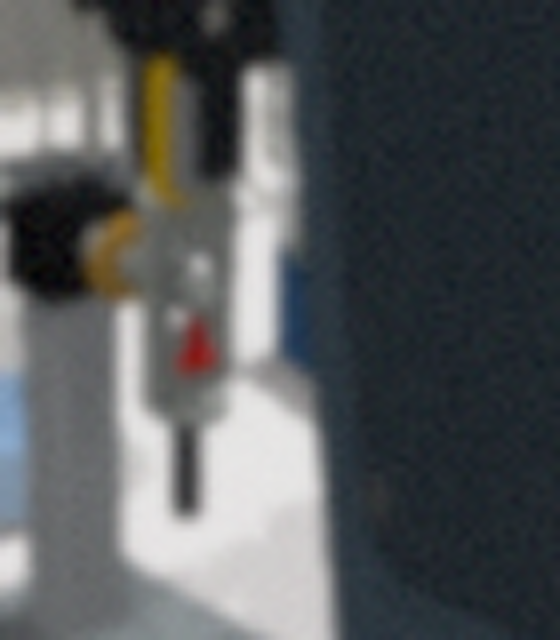

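>>> servo_tool(increments="0.1 0 0 0 0;0.2 0 0 0 0;0.2 0 0 0 0;0.2 0 0 0 0;0.2 0 0 0 0;0.2 0 0 0 0;0 0 0 0 0")

```text
time_s: 22.95
eef_pos: [0.6065, 0.0853, 0.2027]
eef_rot: [0.0, 0.99, 0.139, -0.0]
wrist_force: [0.5, -0.8, -0.3]
opening: 0.183
```

>>> servo_tool(increments="0 0 0.1 0 0;0 0 0.1 0 0;0 0 0.1 0 0;0 0 0.1 0 0;0 0 0 0 0;0 0 0 0 0")

```text
time_s: 23.7
eef_pos: [0.6065, 0.0852, 0.1988]
eef_rot: [0.0, 0.99, 0.139, 0.0]
wrist_force: [-0.2, -0.1, -1.1]
opening: 0.18
```

```bash
python3 - <<'E'
from h import *
show()
E
```

```text
t 23.7 p [0.6065 0.0852 0.1988] toolx yaw 15.93 z [ 0.  0. -1.] F [-0.22 -0.1  -1.13] T [-0.05  0.    0.04] op 0.18 q [-0.05  0.31  1.55  0.    1.28 -0.33]
```

>>> servo_tool(increments="0 0 0.1 0 0;0 0 0 0 0;0 0 0 0 0")

```text
time_s: 24.08
eef_pos: [0.6064, 0.0853, 0.1978]
eef_rot: [-0.0, 0.99, 0.139, -0.0]
wrist_force: [-0.7, -0.7, -1.3]
opening: 0.178
```

>>> servo_tool(increments="0 0 0.05 0 0;0 0 0 0 0;0 0 0 0 0")

```text
time_s: 24.45
eef_pos: [0.6065, 0.0852, 0.1973]
eef_rot: [0.0, 0.99, 0.139, -0.0]
wrist_force: [-0.6, -0.3, -1.4]
opening: 0.179
```

>>> servo_tool(increments="0 0 0.05 0 0;0 0 0 0 0;0 0 0 0 0")

```text
time_s: 24.82
eef_pos: [0.6065, 0.0852, 0.1968]
eef_rot: [-0.0, 0.99, 0.139, -0.0]
wrist_force: [0.2, -0.2, -1.6]
opening: 0.178
```

```bash
python3 - <<'E'
from h import *
s,ds=snap('scene','scene16');show()
cv2.imwrite('pics/sb16.png',cv2.resize(s[150:230,280:350],None,fx=8,fy=8,interpolation=cv2.INTER_CUBIC)[:,:,::-1])
E
```

```text
t 24.875 p [0.6065 0.0852 0.1968] toolx yaw 15.93 z [-0.  0. -1.] F [-1.12 -0.26 -1.25] T [-0.    0.02  0.03] op 0.181 q [-0.05  0.31  1.56  0.    1.27 -0.33]
```

View pics/sb16.png

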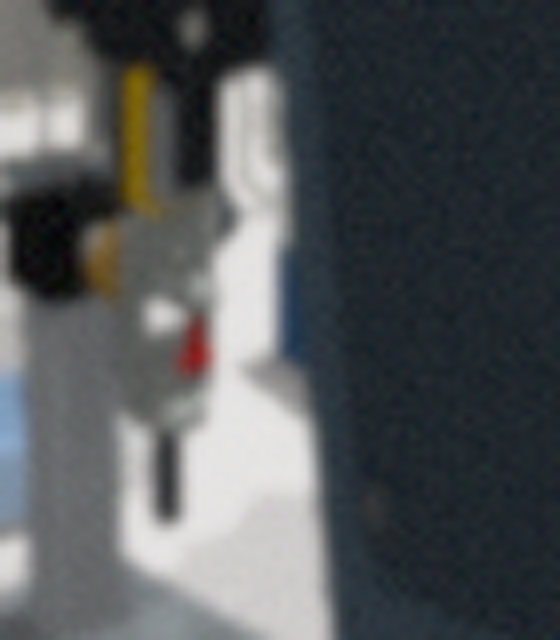

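>>> servo_tool(increments="0 0 0.05 0 0;0 0 0 0 0;0 0 0 0 0")

```text
time_s: 25.25
eef_pos: [0.6064, 0.0852, 0.1963]
eef_rot: [-0.0, 0.99, 0.139, -0.0]
wrist_force: [-0.2, 1.0, -1.8]
opening: 0.18
```

>>> servo_tool(increments="0 0 0.05 0 0;0 0 0 0 0;0 0 0 0 0")

```text
time_s: 25.62
eef_pos: [0.6065, 0.0852, 0.1959]
eef_rot: [0.0, 0.99, 0.139, 0.0]
wrist_force: [0.0, 0.3, -0.2]
opening: 0.182
```

```bash
python3 - <<'E'
from h import *
show()
E
```

```text
t 25.625 p [0.6065 0.0852 0.1959] toolx yaw 15.93 z [ 0. -0. -1.] F [ 0.02  0.26 -0.15] T [-0.01  0.04  0.08] op 0.182 q [-0.05  0.31  1.56 -0.    1.27 -0.33]
```

>>> servo_tool(increments="0 0 0.03 0 0;0 0 0 0 0;0 0 0 0 0")

```text
time_s: 26.0
eef_pos: [0.6065, 0.0852, 0.1957]
eef_rot: [0.0, 0.99, 0.139, 0.0]
wrist_force: [-0.6, -0.4, 1.5]
opening: 0.18
```

```bash
python3 - <<'E'
from h import *
show()
E
```

```text
t 26.0 p [0.6065 0.0852 0.1957] toolx yaw 15.93 z [ 0. -0. -1.] F [-0.61 -0.38  1.54] T [0.01 0.13 0.05] op 0.18 q [-0.05  0.31  1.56 -0.    1.27 -0.33]
```

>>> servo_tool(increments="0 0 0 0 0.2;0 0 0 0 0.23;0 0 0 0 0.26;0 0 0 0 0.3;0 0 0 0 0.35;0 0 0 0 0.45;0 0 0 0 0.55;0 0 0 0 0.6;0 0 0 0 0.6;0 0 0 0 0.6")

```text
time_s: 27.25
eef_pos: [0.6064, 0.0852, 0.1955]
eef_rot: [-0.0, 0.99, 0.139, -0.0]
wrist_force: [0.5, 0.1, 0.2]
opening: 0.6
```

```bash
python3 - <<'E'
from h import *
s,ds=snap('scene','scene17');show()
cv2.imwrite('pics/sb17.png',cv2.resize(s[150:230,280:350],None,fx=8,fy=8,interpolation=cv2.INTER_CUBIC)[:,:,::-1])
E
```

```text
t 27.3 p [0.6065 0.0852 0.1955] toolx yaw 15.93 z [-0. -0. -1.] F [0.69 0.06 0.44] T [-0.05 -0.   -0.02] op 0.599 q [-0.05  0.31  1.56 -0.    1.27 -0.33]
```

View pics/sb17.png

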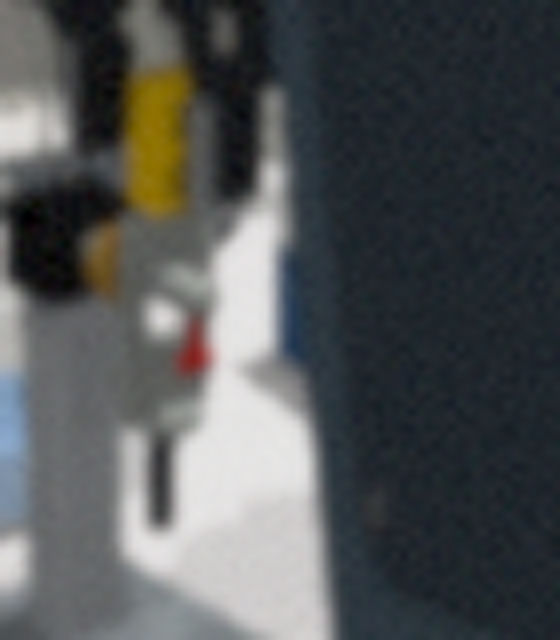

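Released, key hangs upright between the fingers. Retreat straight up.

>>> servo_tool(increments="0 0 -0.3 0 0.6;0 0 -0.6 0 0.6;0 0 -1 0 0.6;0 0 -1.2 0 0.6;0 0 -1.5 0 0.6;0 0 -1.5 0 0.6;0 0 -1.5 0 0.6;0 0 -1.5 0 0.6;0 0 -1 0 0.6;0 0 0 0 0.6")

```text
time_s: 28.55
eef_pos: [0.6069, 0.0852, 0.2976]
eef_rot: [0.0, 0.99, 0.139, 0.001]
wrist_force: [0.1, 0.5, -0.3]
opening: 0.598
```

>>> servo_tool(increments="-1.5 0 -0.5 0 0.6;-2 0 -1 0 0.6;-2.5 0 -1 0 0.6;-2.5 0 -1 0 0.6;-2.5 0 -1 0 0.6;-2.5 0 -1 0 0.6;-2 0 0 0 0.6;-1.5 0 0 0 0.6;0 0 0 0 0.6;0 0 0 0 0.6")

```text
time_s: 29.8
eef_pos: [0.4432, 0.0386, 0.3514]
eef_rot: [-0.0, 0.99, 0.138, 0.0]
wrist_force: [0.3, 0.5, -0.2]
opening: 0.598
```

```bash
python3 - <<'E'
from h import *
s,ds=snap('scene','scene18');im,d=snap('top','top18');show()
a=cv2.resize(s[140:240,270:350],None,fx=6,fy=6,interpolation=cv2.INTER_CUBIC)[:,:,::-1]
cv2.imwrite('pics/sb18.png',a)
E
```

```text
t 29.9 p [0.4433 0.0386 0.3513] toolx yaw 15.93 z [-0.  0. -1.] F [0.64 0.79 0.27] T [ 0.05 -0.05 -0.01] op 0.601 q [-0.18 -0.19  1.77  0.    1.56 -0.46]
```

View pics/sb18.png

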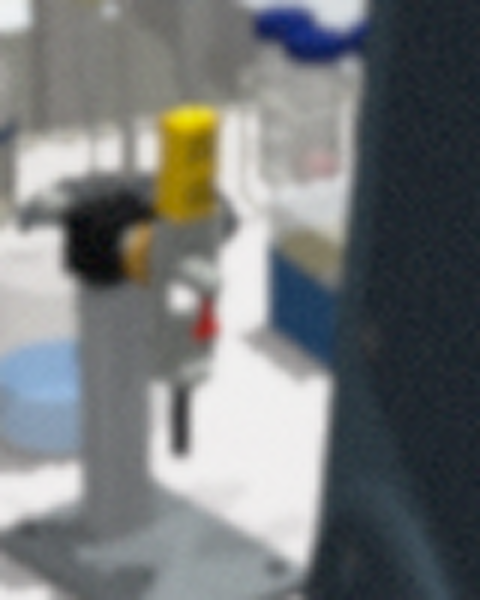

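View pics/top18.png

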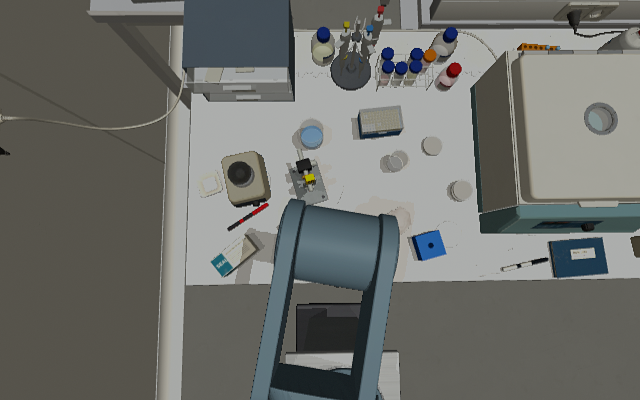

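The key hangs upright behind the fallen flap, and the beaker, box and marker have not moved in the image. I am handing the job in.

```bash
python3 - <<'E'
from h import *
print(ctrl.hand_in())
E
```

```text
the job is handed in; nothing more can be done
None
```

The key is hanging on the peg by its eye, behind the fallen flap, and the job is handed in; `hand_in()` gives no verdict. The clock stood at about 30 s of the 51 s allowed.

- **Insertion:** I lifted the key out of the holder, turned it to the peg's direction (about 16°) and pushed the eye on in 1–2 mm steps. The images showed the flap lifted on the way in, then hanging down in front of the plate once it met the collar. I stopped there at about 2 N.
- **Pull check:** Pulling back, the plate met the flap about 21–22 mm from the collar. It held a steady pull of about 5.8 N level for roughly 0.4 s with the flap still down.
- **Release:** I moved the key clear of the flap, lowered it until the peg took its weight, opened the gripper and withdrew.
- **Last pictures:** The scene view shows the key upright on the peg with the flap down. By eye, the beaker, film box and marker stand where they did in the first top view.

**Checks that failed or disagreed:**
- The arm blocked the scene camera's view of the key in the holder. Its height there came from the top camera's depth alone, about 0.158 m at the handle top, which matches the given sizes.
- Two-view measurement put the peg at about 0.152 m instead of 0.150 m.
- The scene view showed the eye about 3 mm to the side of where the arm's position put it. I took this as calibration error, since the eye went on without any measurable resistance.

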